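Close and clamp the battery box of a fruit stall's scale

ROBOT

A 6-joint arm with a two-finger parallel gripper is mounted at the origin on the work surface. World frame = base frame: x ahead of the robot, y to its left, z up, the work surface at z = 0. Lengths are in m, angles in rad, forces in N, time in s.
With the tool pointing down it reaches from about 0.325 to 0.9 m from the base axis. Payload 6.1 kg.
Tool frame: the origin (TCP) lies on the centre line of the jaws, within the pads' length; the fingertips stand 19 mm ahead of it and the grasp point (between the pads) is the TCP; z points along the fingers, y is the direction in which the jaws open and shut (so a half turn about z gives the same grasp; the last joint's range is limited). The gripper opens to 87 mm and grips with 3 to 60 N. Pads are 19 mm wide; open, the fingers measure 117 mm over their backs; the gripper's body (75 mm by 190 mm) begins 51 mm behind the grasp point.
Start: joints at [1.161, 0.22, 1.526, -0, 1.395, -0.126], TCP at [0.175, 0.6, 0.218] pointing down, gripper open.
Joint ranges: [-2.98, 2.98], [-0.91, 2.08], [0.09, 2.57], [-1.24, 4.39], [0.2, 2.65], [-2.68, 2.68]. Speed limits (rad/s): [2.57, 2.57, 3.01, 3.14, 3.14, 3.14].

INTERFACE

Orientations are given as a unit quaternion [w, x, y, z].
In Python, from workcell import * gives the robot as it stands. The module is installed in compiled form; this text tells all that it offers.
- The arm moves only by the tool drive_tool, never from a script. Its argument "plan" is one flat list of numbers, 4 for each row, row after row: the shift along the tool's x, y, z in m, then the turn about the tool's z in degrees. In form: [x, y, z, twist, x, y, z, twist, ...]. A call has 1 to 5 rows; each row is the pose to reach, as a shift and turn from the pose commanded when the call began, along the tool's axes at that moment; what a row does not reach only later rows make up. A row lasts 1/12 s, in which the tool goes at most 41.7 mm and 7.16 degrees, less where a joint would pass 70% of its speed; a pose out of reach is approached as far as the arm can. A call with a gripper value outside its range is refused whole. "jaw" is the closure in counts, from 0 (fully open) to 255 (shut), set as the call begins (left out, the last holds). The fingers move at their own pace and stop on an object; "newtons" is the grip in N (left out, the last holds). Time passes only in rows, so rows that repeat a pose let the fingers close. It gives the time, the measured TCP pose, the force and the opening at its end, in the units of the state.
- observe(): the state, without advancing time (a new reading comes with each control period).
- capture(name): name is "side" or "top"; returns the picture (480x640x3 uint8, red, green, blue); there is no depth.
- camera_info(name): a dict with "mtx" (3x3 intrinsics, pixels), "pose" (4x4, takes a point from camera to world coordinates). Camera axes: x right, y down, z forward; pixel columns grow to the right and rows downward; lengths in m; the calibration is good to about 2 mm. A picture is of the moment at which its call begins. camera_info takes no time and is no camera call.
- finish_job(): hands the job in, once; it reports no verdict.
The state is a dict: "time": time; "joint_positions": joint angles; "qd": joint speeds; "joint_efforts": joint torques, N m; "eef_pos": TCP position; "ee_rot": TCP orientation; "contact_force": force on the tool from outside, world axes, zero at the start; "wrist_torque": the same for the moment, N m; "gripper_width": opening from 0.0 (shut) to 1.0 (fully open).
Only numpy, scipy, OpenCV 4.12 (cv2) and the standard library are available. Lean on these libraries where they do the work, as an engineer would, in place of code of your own. Each camera call takes 0.05 s, during which the arm holds its last target. There are 200 camera calls.

TASK

Close up the green battery box on the fruit stall: take the loose green cover by its black grip, hook the lip into the slot at the front of the box and swing the cover down flat on the rim. Then push the red toggle clamp handle all the way over, past its dead point, so that it stays locked and the pad holds the cover down. Leave the other things on the stall where they are.

Things in the scene. Friction and masses are not known exactly. Their poses are not given: they have to be found in the camera images.
- battery_box: Green open-topped box fixed to the table, 120 (x) by 130 (y) mm, rim 70 mm above the table, two batteries inside. Origin: centre of its underside; z up. Its -x side is the front with the bright aluminium slot for the cover's lip; its +x side carries the toggle clamp.
- rear_ledge (a point): Middle of the top inner edge of the green ledge along the box's rear rim, at (57, 0, 83) mm in the box frame (13 mm above the rim). The cover must drop in front of it, so it goes in only lip first and tilted; about 14 degrees, lip low, suits. Axes as the box.
- slot_mouth (a point): Centre of the slot's mouth, open towards the box's +x, at (-56.5, 0, 76) mm in the box frame. The slot is 56 mm wide (y), 12 mm high (its floor level with the rim) and 16 mm deep, to a solid end wall at x = -72.5 mm. Its roof is 5 mm thick (outside 87 mm above the table). Axes as the box.
- cover: Loose green cover, about 180 g, plate 106 (x) by 126 (y) by 6 mm, lying flat. Origin: centre of its underside; z up; the bright lip sticks out of its -x edge. In the middle of the top a black grip fin, 40 mm long in x, 12 mm thick in y, reaches 40 mm above the underside. Home: origin near (0, 0, 70) mm of the box frame, axes along the box's, about 4 mm play in x either way.
- cover_lip (a point): Middle of the tip of the cover's lip, on its underside, at (-67, 0, 0) mm in the cover frame. The lip is 50 mm wide, 4 mm thick, sticks out 14 mm from the plate and is flush with the underside. With the cover home it is 6 to 16 mm inside the slot. Axes as the cover.
- clamp_handle (a joint): Angle of the red clamp handle, rad: 0 = open (handle 66 degrees above level, leaning away from the box), growing as it is pushed out and down; 1.15 = fully over at its stop, level. The pad arm follows it. With the cover home the pad meets it at about 0.68, then it takes about 8 N (up to 14) at handle_push. Short of the dead point, 1.0, it springs back.
- handle_push (a point): Where to push: middle of the upper side of the red grip, 70 mm from the handle's pivot line and 8 mm above the handle's middle plane; moves with the handle. The grip is 24 mm wide, 16 mm thick and reaches 35 to 105 mm from the pivot. z points out of the pushed face, x along the handle away from the pivot.
- handle_pivot (a point): Middle of the handle's pivot (axis along the box's y), fixed at (132, 0, 82) mm in the box frame, axes as the box. The steel pad arm pivots 34 mm nearer the box, 94 mm above the table, is 70 mm long and stands upright at the start, its pad reaching over x = 62 mm of the box, 145 to 165 mm above the table.
- clamp_pad: Black rubber pad under the tip of the clamp's arm, 18 mm across, on a 20 mm spring; origin: centre of its lower face. Clamped, it presses on the cover at about x = +34 mm of the box frame with about 20 N.
- coin_cup: Bystander: blue coin cup, 72 mm across, 80 mm tall; origin: centre of its underside. Leave it alone.
- spray_bottle: Bystander: clear bottle, 68 mm across, 190 mm tall; origin: centre of its underside. Leave it alone.
- price_holder: Bystander: wooden price-card holder, wooden foot 50 by 90 mm with an upright blank card, 100 mm tall; origin: centre of its underside. Leave it alone.
- tape_roll: Bystander: roll of tape, 90 mm across, 48 mm tall, lying flat; origin: centre of its underside. Leave it alone.
- bag_stack: Bystander: stack of paper bags, 160 by 110 by 22 mm, flat; origin: centre of its underside. Leave it alone.
- melon_half: Bystander: half watermelon, 220 mm across, 106 mm tall, cut face up; origin: centre of its underside. Leave it alone.
Things that resemble listed ones, but are neither listed nor needed, are in the scene too. Of the things that look like the cover, the smallest one is meant.

How it is judged:
On the way:
1. the cover lies flat on the rim with its lip in the slot while the clamp is still open (x of cover_lip in the frame of battery_box between -0.076 and -0.06 m and y of cover_lip in the frame of battery_box between -0.007 and 0.007 m and z of cover_lip in the frame of battery_box between 0.066 and 0.075 m and z of cover in the frame of battery_box between 0.066 and 0.075 m and angle between cover's own z axis and vertical below 0.05 rad and value of joint clamp_handle below 0.5 rad), for 0.2 s.
At the end, for the whole second after the job is handed in: Cover flat (0.05 rad) on the box's rim, underside 66 to 75 mm above the table, lip tip at least 3.5 mm inside the slot and within 7 mm of its middle; clamp handle past 1.09 rad and staying there by itself, pad pressing on the cover with over 8 N, cover at rest (x of cover_lip in the frame of battery_box between -0.076 and -0.06 m and y of cover_lip in the frame of battery_box between -0.007 and 0.007 m and z of cover_lip in the frame of battery_box between 0.066 and 0.075 m and z of cover in the frame of battery_box between 0.066 and 0.075 m and angle between cover's own z axis and vertical below 0.05 rad and value of joint clamp_handle above 1.09 rad and contact force between clamp_pad and cover above 8 N and linear speed of cover below 0.02 m/s); the robot touches nothing.
It fails at once if the cup, bottle, price holder, tape, bags or melon pushed more than 40 mm away (distance of any of coin_cup, spray_bottle, price_holder, tape_roll, bag_stack, melon_half from where it was at the start of the episode above 0.04 m).
It fails at once if one of them tipped over (angle between any of coin_cup, spray_bottle, price_holder, tape_roll, bag_stack, melon_half's own z axis and vertical above 0.5 rad).
It also fails if it takes over 54 s, if anything falls off the work surface, if the arm or the gripper's body presses on something with over 40 N, if the wrist force passes 120 N, or if a joint passes its speed limit or range.

## Working session

There is one attempt and no reset: what is moved stays moved. The work goes in short steps, Python scripts to look and compute and a tool call to move; the robot and the scene stay as the last step left them, time stands still between calls to the robot, and variables do not carry over. Pictures are saved under pics/ and viewed, about 8 in all and at most 12, crops included, and the job is handed in when it is done.

Besides the shell and the picture viewer there is one more tool, called after ">>>" by a JSON object that holds its "fn" and its "kwargs", one argument or row to a line. drive_tool: Moves the arm, as the interface text tells. Its arguments: {"type":"object","properties":{"plan":{"type":"array"},"jaw":{"type":"number"},"newtons":{"type":"number"}},"required":["plan"]}

```bash
mkdir -p pics; python3 - <<'E'
from workcell import *
import cv2,numpy as np
np.set_printoptions(precision=4,suppress=True)
for n in ("side","top"):
    im=capture(n); cv2.imwrite(f"pics/{n}0.png",im[:,:,::-1]); c=camera_info(n); print(n,c["mtx"],c["pose"])
print(observe())
E
```

```text
side [[438.6772   0.     327.0403]
 [  0.     438.6772 243.5112]
 [  0.       0.       1.    ]] [[ 0.9975 -0.0442  0.0548  0.4372]
 [-0.0704 -0.5986  0.7979 -0.8717]
 [-0.0025 -0.7998 -0.6003  0.7538]
 [ 0.      0.      0.      1.    ]]
top [[540.361    0.     317.2759]
 [  0.     540.361  240.1362]
 [  0.       0.       1.    ]] [[ 0.0199 -0.9971  0.0733  0.3933]
 [-0.9997 -0.0188  0.0148 -0.0479]
 [-0.0134 -0.0735 -0.9972  1.5529]
 [ 0.      0.      0.      1.    ]]
{'time': 0.1, 'joint_positions': array([ 1.1609,  0.2212,  1.5275, -0.    ,  1.3947, -0.1261]), 'qd': array([ 0.0001, -0.0028,  0.0007,  0.002 ,  0.0001, -0.0022]), 'joint_efforts': array([  0.0011, -49.5947, -38.852 ,   0.0701,   0.0516,  -0.    ]), 'eef_pos': array([0.1748, 0.5995, 0.2168]), 'ee_rot': array([-0.0002,  0.1414,  0.9899, -0.0008]), 'contact_force': array([ 0.7229,  0.4732, -0.3554]), 'wrist_torque': array([ 0.0328, -0.0068, -0.0434]), 'gripper_width': 0.9977380030756484}
```

View pics/top0.png

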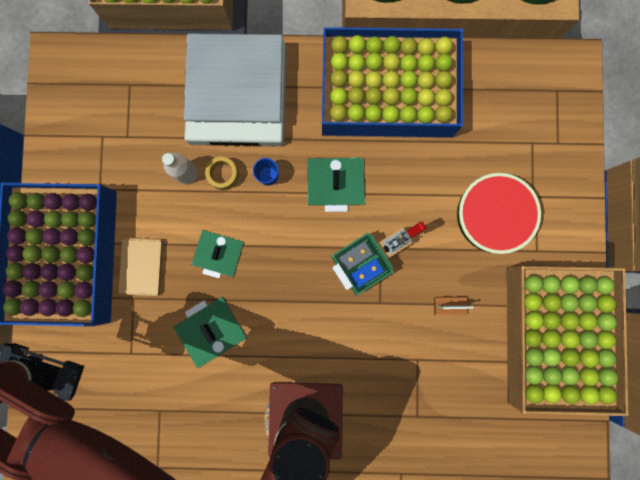

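View pics/side0.png

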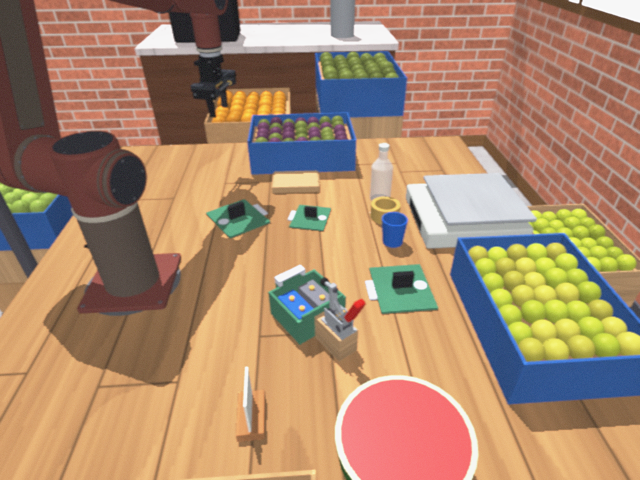

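Cover look-alikes in the top view: (217,253), (336,181) and (210,332). The smallest is (217,253), and the red-handled open box is at (363,263). I'll check both in close crops.

```bash
cat > h.py <<'E'
import cv2,numpy as np
np.set_printoptions(precision=4,suppress=True)
from workcell import *
def ray(n,px,z):
    c=camera_info(n);K=c["mtx"];P=c["pose"];d=P[:3,:3]@np.linalg.solve(K,[px[0],px[1],1.]);o=P[:3,3]
    return o+d*(z-o[2])/d[2]
def proj(n,p):
    c=camera_info(n);P=c["pose"];q=c["mtx"]@(P[:3,:3].T@(np.array(p)-P[:3,3]));return q[:2]/q[2]
def crop(im,x,y,w,h,s):
    return cv2.resize(im[y:y+h,x:x+w],None,fx=s,fy=s,interpolation=cv2.INTER_CUBIC)
E
python3 - <<'E'
from h import *
t=cv2.imread("pics/top0.png");s=cv2.imread("pics/side0.png")
a=crop(t,185,220,66,66,6);b=crop(t,320,215,110,85,6)
out=np.zeros((600,800,3),np.uint8)
a=crop(t,190,225,60,60,5);b=crop(t,325,210,110,90,4)
out[:300,:300]=a;out[:360,310:750]=b
cs=crop(s,260,255,120,110,2);out[370:590,310:550]=cs
cs=crop(s,280,195,60,40,5);out[305:505,0:300]=cs
cv2.imwrite("pics/crop1.png",out)
hsv=cv2.cvtColor(t,cv2.COLOR_BGR2HSV)
m=cv2.inRange(hsv,(65,100,30),(95,255,160))
cs,_=cv2.findContours(m,cv2.RETR_EXTERNAL,cv2.CHAIN_APPROX_NONE)
for c in cs:
    if cv2.contourArea(c)>150:
        r=cv2.minAreaRect(c);print(r,[ray("top",p,0.006 if r[0][0]<330 or r[0][1]<220 else .07)[:2] for p in cv2.boxPoints(r)])
E
```

```text
((209.54409790039062, 332.0735168457031), (47.3336067199707, 57.10902404785156), 59.036251068115234) [array([0.2528, 0.3813]), array([0.3388, 0.2443]), array([0.2257, 0.1713]), array([0.1405, 0.3077])]
((362.86773681640625, 263.2950134277344), (46.65001678466797, 44.94231414794922), 57.17145919799805) [array([ 0.4597, -0.0653]), array([ 0.5288, -0.168 ]), array([ 0.4224, -0.2384]), array([ 0.354 , -0.1362])]
((217.32342529296875, 252.99713134765625), (42.936771392822266, 35.5018310546875), 16.189205169677734) [array([0.4313, 0.334 ]), array([0.5301, 0.309 ]), array([0.4978, 0.1889]), array([0.3994, 0.2143])]
((335.5, 181.0), (46.0, 55.0), 90.0) [array([0.7456, 0.0068]), array([ 0.7483, -0.1527]), array([ 0.6139, -0.1546]), array([0.611 , 0.0039])]
```

View pics/crop1.png

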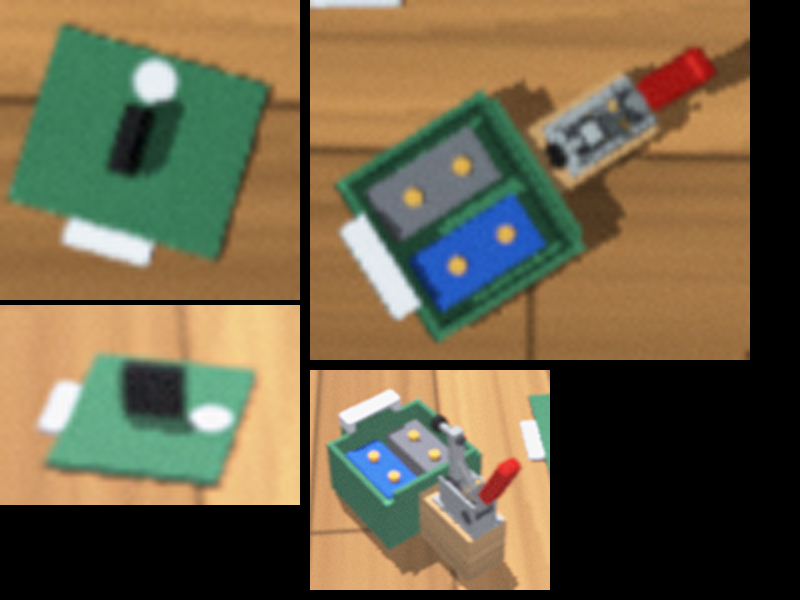

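Crop check: the candidate at (217,253) is the small cover, about 102×124 mm, with its lip at the image bottom and its fin at about (217,253). The box slot is at about (342,276) and the clamp sits to its upper right. Next I'll refine the poses.

```bash
cat > m.py <<'E'
from h import *
def blob(im,lo,hi,roi,mina=20):
    x,y,w,h=roi;m=np.zeros(im.shape[:2],np.uint8)
    m[y:y+h,x:x+w]=cv2.inRange(cv2.cvtColor(im,cv2.COLOR_BGR2HSV),lo,hi)[y:y+h,x:x+w]
    cs,_=cv2.findContours(m,cv2.RETR_EXTERNAL,cv2.CHAIN_APPROX_NONE)
    return max(cs,key=cv2.contourArea)
E
python3 - <<'E'
from m import *
t=cv2.imread("pics/top0.png")
def show(name,lo,hi,roi,z):
    r=cv2.minAreaRect(blob(t,lo,hi,roi));P=np.array([ray("top",p,z)[:2] for p in cv2.boxPoints(r)])
    e1=P[1]-P[0];e2=P[2]-P[1];l=e1 if np.hypot(*e1)>np.hypot(*e2) else e2
    print(name,np.array(r[0]),"c",P.mean(0),"L",np.hypot(*e1),np.hypot(*e2),"long ang",np.degrees(np.arctan2(l[1],l[0])))
W=((0,0,190),(180,40,255))
show("slot",*W,(325,255,35,45),.087)
show("lip",*W,(195,265,35,20),.004)
show("disc",*W,(210,232,25,20),.006)
show("fin",(0,0,0),(180,255,45),(205,240,25,28),.035)
show("red",(0,150,80),(8,255,255),(395,215,40,35),.14)
E
```

```text
slot [342.0202 276.4876] c [ 0.4038 -0.095 ] L 0.018764727259116685 0.07159830917617903 long ang -147.556520658082
lip [210.9811 273.066 ] c [0.4067 0.2782] L 0.014513433811511892 0.04919052465049085 long ang -104.69589746250684
disc [220.5 240.5] c [0.5007 0.2535] L 0.020202633539832378 0.020196407572863943 long ang -88.92345635416886
fin [216.2453 252.6415] c [0.4641 0.2588] L 0.036312524295072514 0.016380104695704823 long ang -14.081158509625178
red [416.3529 229.0882] c [ 0.5311 -0.2858] L 0.05013606233705673 0.0246503412963271 long ang -57.97671368401239
```

```bash
cat >> m.py <<'E'
from scipy.spatial.transform import Rotation as Ro
BOX=np.array([.4405,-.1505]);BY=-56.4
COV=np.array([.4647,.2618]);CY=-14.4
def fr(o,yaw,x,y,z):
    a=np.radians(yaw);return np.array([o[0]+x*np.cos(a)-y*np.sin(a),o[1]+x*np.sin(a)+y*np.cos(a),z])
def go(p,yaw):  # yaw: frame whose y is the jaw axis, tool x = -frame x
    s=observe();q=s["ee_rot"];R=Ro.from_quat([q[1],q[2],q[3],q[0]])
    M=R.as_matrix();cur=np.degrees(np.arctan2(M[1,1],M[0,1]))-90
    tw=-(yaw-cur);tw=(tw+90)%180-90
    print("t",s["time"],"pos",s["eef_pos"],"yaw",cur,"F",s["contact_force"],"w",s["gripper_width"])
    print("shift",M.T@(p-s["eef_pos"]),"twist",tw)
E
python3 -c "
from m import *
go(fr(COV,CY,.008,0,.12),CY);go(fr(COV,CY,.008,0,.034),CY)"
```

```text
t 0.1 pos [0.1748 0.5995 0.2168] yaw -16.260874604732933 F [ 0.7229  0.4732 -0.3554] w 0.9977380030756484
shift [-0.3809 -0.2426  0.0972] twist -1.8608746047329277
t 0.1 pos [0.1748 0.5995 0.2168] yaw -16.260874604732933 F [ 0.7229  0.4732 -0.3554] w 0.9977380030756484
shift [-0.3809 -0.2424  0.1832] twist -1.8608746047329277
```

>>> {"fn": "drive_tool", "kwargs": {
  "plan": [-0.033,-0.021,0.006,0,-0.066,-0.042,0.012,0,-0.1,-0.063,0.018,0,-0.133,-0.084,0.024,0,-0.165,-0.105,0.03,0],
  "jaw": 0
}}

```text
time: 0.52
eef_pos: [0.3046, 0.4513, 0.1871]
ee_rot: [-0.0, 0.141, 0.99, -0.0]
contact_force: [0.1, 0.3, -0.3]
gripper_width: 0.996
```

>>> {"fn": "drive_tool", "kwargs": {
  "plan": [-0.033,-0.021,0.006,0,-0.066,-0.042,0.012,0,-0.1,-0.063,0.018,0,-0.133,-0.084,0.024,0,-0.165,-0.105,0.03,0]
}}

```text
time: 0.93
eef_pos: [0.4338, 0.3042, 0.1573]
ee_rot: [-0.0, 0.141, 0.99, -0.0]
contact_force: [1.0, -0.6, -0.6]
gripper_width: 0.999
```

>>> {"fn": "drive_tool", "kwargs": {
  "plan": [-0.03,-0.02,0.015,0,-0.051,-0.033,0.037,-1.9,-0.051,-0.033,0.037,-1.9,-0.051,-0.033,0.037,-1.9]
}}

```text
time: 1.27
eef_pos: [0.472, 0.2584, 0.119]
ee_rot: [-0.002, 0.127, 0.992, -0.001]
contact_force: [0.5, 0.3, 1.4]
gripper_width: 1.002
```

```bash
python3 -c "
from m import *
go(fr(COV,CY,.008,0,.034),CY)
t=capture('top')[:,:,::-1];s=capture('side')[:,:,::-1]
o=np.zeros((600,800,3),np.uint8);o[:400,:400]=crop(t,170,200,100,100,4);o[:400,400:]=crop(s,260,150,100,100,4)
cv2.imwrite('pics/c2.png',o[:400])"
```

```text
t 1.2667 pos [0.472  0.2584 0.119 ] yaw -14.552003907747434 F [0.5046 0.2666 1.4307] w 1.0016720789981821
shift [-0.0003  0.0017  0.085 ] twist -0.152003907747428
```

View pics/c2.png

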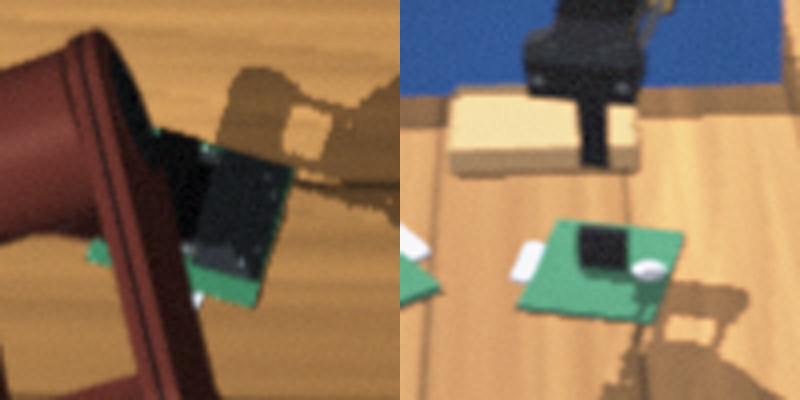

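The gripper stands above the fin with its jaws straddling the fin's y direction, and the side view shows the fin at crop (605,248). Now I'll descend and grip gently.

>>> {"fn": "drive_tool", "kwargs": {
  "plan": [0,0.001,0.035,0,0,0.0015,0.07,0,0,0.0015,0.085,0,0,0.0015,0.085,0,0,0.0015,0.085,0]
}}

```text
time: 1.78
eef_pos: [0.4723, 0.2625, 0.0361]
ee_rot: [-0.0, 0.124, 0.992, -0.0]
contact_force: [0.7, 0.5, -0.0]
gripper_width: 1.0
```

>>> {"fn": "drive_tool", "kwargs": {
  "plan": [0,0,0,0,0,0,0,0,0,0,0,0,0,0,0,0,0,0,0,0],
  "jaw": 255,
  "newtons": 4
}}

```text
time: 2.2
eef_pos: [0.4737, 0.2617, 0.0368]
ee_rot: [0.001, 0.125, 0.992, 0.0]
contact_force: [0.3, -0.3, -0.2]
gripper_width: 0.704
```

>>> {"fn": "drive_tool", "kwargs": {
  "plan": [0,0,0,0,0,0,0,0,0,0,0,0,0,0,0,0,0,0,0,0]
}}

```text
time: 2.62
eef_pos: [0.4731, 0.2614, 0.0358]
ee_rot: [-0.0, 0.125, 0.992, -0.0]
contact_force: [-0.0, 0.1, -0.2]
gripper_width: 0.326
```

>>> {"fn": "drive_tool", "kwargs": {
  "plan": [0,0,-0.015,0,0,0,-0.03,0,0,0,-0.045,0,0,0,-0.06,0,0,0,-0.06,0]
}}

```text
time: 3.03
eef_pos: [0.4753, 0.2623, 0.0991]
ee_rot: [0.002, 0.125, 0.992, 0.001]
contact_force: [0.7, -0.2, 0.6]
gripper_width: 0.021
```

```bash
python3 -c "
from m import *
go(fr(COV,CY,.008,0,.094),CY)
s=capture('side')[:,:,::-1]
cv2.imwrite('pics/c3.png',crop(s,260,140,100,90,6))"
```

```text
t 3.0333 pos [0.4753 0.2623 0.0991] yaw -14.358466359231315 F [ 0.7082 -0.1504  0.6157] w 0.02128944045526096
shift [ 0.0021 -0.0032  0.005 ] twist 0.041533640768690816
```

View pics/c3.png

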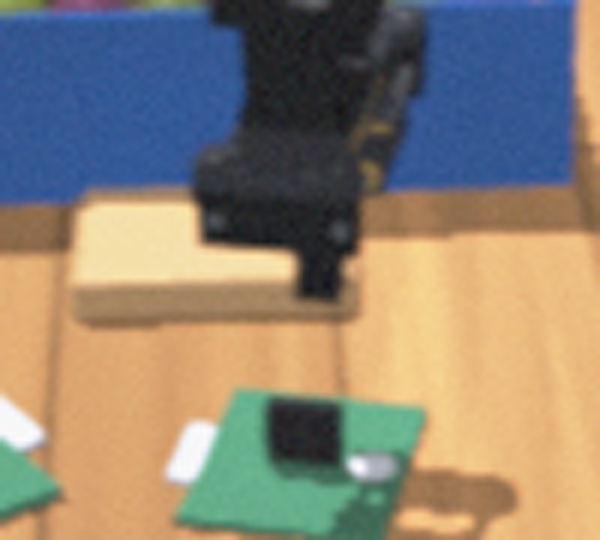

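The fingers are slow, so I lifted before they closed and the cover stayed put. I'll reopen, go back down and wait.

>>> {"fn": "drive_tool", "kwargs": {
  "plan": [0,0,0,0,0,0,0,0,0,0,0,0,0,0,0,0,0,0,0,0],
  "jaw": 0
}}

```text
time: 3.5
eef_pos: [0.4726, 0.2613, 0.095]
ee_rot: [-0.001, 0.125, 0.992, -0.0]
contact_force: [0.1, -0.8, 0.1]
gripper_width: 0.3
```

>>> {"fn": "drive_tool", "kwargs": {
  "plan": [0,0,0,0,0,0,0,0,0,0,0,0,0,0,0,0,0,0,0,0]
}}

```text
time: 3.92
eef_pos: [0.4731, 0.2615, 0.0959]
ee_rot: [0.0, 0.125, 0.992, 0.0]
contact_force: [-0.0, -0.2, 0.0]
gripper_width: 0.687
```

>>> {"fn": "drive_tool", "kwargs": {
  "plan": [0,0,0,0,0,0,0,0,0,0,0,0,0,0,0,0,0,0,0,0]
}}

```text
time: 4.33
eef_pos: [0.4731, 0.2615, 0.0958]
ee_rot: [0.0, 0.125, 0.992, 0.0]
contact_force: [-0.1, -0.9, 0.4]
gripper_width: 0.983
```

```bash
python3 -c "
from m import *
s=capture('side')[:,:,::-1].copy()
go(fr(COV,CY,.008,0,.034),CY)
r=cv2.minAreaRect(blob(s,(0,0,0),(180,255,45),(300,204,25,16)));print(r)
r=cv2.minAreaRect(blob(cv2.imread('pics/side0.png'),(0,0,0),(180,255,45),(300,204,25,16)));print(r)
print([proj('side',fr(COV,CY,x,0,z)) for x in(-.02,.02) for z in(.006,.04)])"
```

```text
t 4.3833 pos [0.4731 0.2615 0.0958] yaw -14.361851646141204 F [-0.2603  0.7288 -1.2491] w 0.9920006325540704
shift [ 0.0002 -0.0018  0.0618] twist 0.03814835385880144
((310.5, 212.0), (8.0, 9.0), 90.0)
((310.5, 212.5), (7.0, 9.0), 90.0)
[array([304.3688, 216.4522]), array([303.995 , 207.1192]), array([317.039 , 217.7119]), array([316.8578, 208.3574])]
```

>>> {"fn": "drive_tool", "kwargs": {
  "plan": [0,-0.001,0.03,0,0,-0.001,0.062,0,0,-0.001,0.062,0,0,-0.001,0.062,0]
}}

```text
time: 4.72
eef_pos: [0.4708, 0.2598, 0.0322]
ee_rot: [-0.002, 0.125, 0.992, -0.001]
contact_force: [0.3, 0.7, -0.0]
gripper_width: 0.999
```

>>> {"fn": "drive_tool", "kwargs": {
  "plan": [0,0,0,0,0,0,0,0,0,0,0,0,0,0,0,0,0,0,0,0],
  "jaw": 255,
  "newtons": 4
}}

```text
time: 5.13
eef_pos: [0.4736, 0.2608, 0.035]
ee_rot: [0.001, 0.125, 0.992, 0.0]
contact_force: [-0.5, -0.1, -0.8]
gripper_width: 0.708
```

>>> {"fn": "drive_tool", "kwargs": {
  "plan": [0,0,0,0,0,0,0,0,0,0,0,0,0,0,0,0,0,0,0,0]
}}

```text
time: 5.55
eef_pos: [0.4728, 0.2605, 0.0338]
ee_rot: [-0.0, 0.125, 0.992, -0.0]
contact_force: [0.6, -0.5, -0.8]
gripper_width: 0.326
```

>>> {"fn": "drive_tool", "kwargs": {
  "plan": [0,0,0,0,0,0,0,0,0,0,0,0,0,0,0,0,0,0,0,0]
}}

```text
time: 5.97
eef_pos: [0.4728, 0.2606, 0.0338]
ee_rot: [-0.0, 0.125, 0.992, 0.0]
contact_force: [-0.7, 0.0, -1.1]
gripper_width: 0.136
```

>>> {"fn": "drive_tool", "kwargs": {
  "plan": [0,0,-0.01,0,0,0,-0.02,0,0,0,-0.03,0,0,0,-0.04,0,0,0,-0.05,0]
}}

```text
time: 6.38
eef_pos: [0.4733, 0.2607, 0.0856]
ee_rot: [0.001, 0.125, 0.992, 0.0]
contact_force: [-0.5, -0.6, -1.5]
gripper_width: 0.136
```

>>> {"fn": "drive_tool", "kwargs": {
  "plan": [0,0,-0.015,0,0,0,-0.03,0,0,0,-0.05,0,0,0,-0.07,0,0,0,-0.07,0]
}}

```text
time: 6.8
eef_pos: [0.4757, 0.2617, 0.1595]
ee_rot: [0.004, 0.125, 0.992, 0.002]
contact_force: [2.0, 0.1, -0.3]
gripper_width: 0.135
```

```bash
python3 -c "
from m import *
go(fr(COV,CY,.008,0,.094),CY)
s=capture('side')[:,:,::-1]
cv2.imwrite('pics/c4.png',crop(s,260,110,100,90,6))"
```

```text
t 6.8 pos [0.4757 0.2617 0.1595] yaw -14.353762929204592 F [ 2.0151  0.0524 -0.3389] w 0.13546069354385615
shift [ 0.0032 -0.0029  0.0655] twist 0.046237070795413615
```

View pics/c4.png

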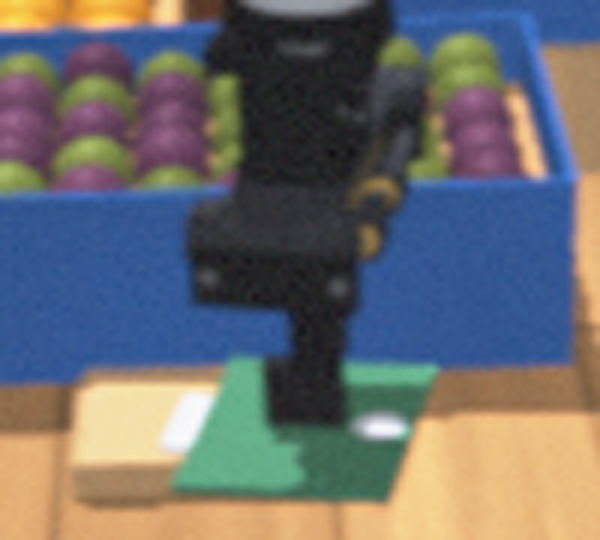

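The cover is held and is slightly nose-down. I'll measure the tilt from the near edge, with the grip lowered to 3 N.

>>> {"fn": "drive_tool", "kwargs": {
  "plan": [0,0,-0.02,0,0,0,-0.02,0,0,0,-0.0,0,0,0,-0.02,0,0,0,-0.02,0],
  "newtons": 3
}}

```text
time: 7.27
eef_pos: [0.473, 0.2606, 0.174]
ee_rot: [0.0, 0.125, 0.992, 0.0]
contact_force: [1.6, 0.2, -0.6]
gripper_width: 0.117
```

```bash
cat >> m.py <<'E'
def pts(s,tcp,gx,gz,yaw,th,L):
    """cover-frame points L given TCP at cover (gx,0,gz), nose-down tilt th deg"""
    t=np.radians(th);a=np.radians(yaw);o=[]
    for x,y,z in L:
        dx,dz=x-gx,z-gz;X=dx*np.cos(t)-dz*np.sin(t);Z=dx*np.sin(t)+dz*np.cos(t)
        o.append(proj(s,[tcp[0]+X*np.cos(a)-y*np.sin(a),tcp[1]+X*np.sin(a)+y*np.cos(a),tcp[2]+Z]))
    return np.array(o)
def tilt(im,roi,yaw,gx=.008,gz=.034):
    c=blob(im,(60,60,30),(95,255,200),roi);q=cv2.approxPolyDP(cv2.convexHull(c),3,True)[:,0]
    print("poly",q.tolist(), "rect",cv2.boundingRect(c))
    p=observe()["eef_pos"]
    for th in(0,5,10,15,20):
        print(th,pts("side",p,gx,gz,yaw,th,[(-.053,-.063,.003),(.053,-.063,.003),(.053,.063,.006),(-.053,.063,.006)]).round(1).tolist())
E
python3 -c "
from m import *
print(cv2.imread('pics/c4.png').shape)
s=capture('side')[:,:,::-1].copy();cv2.imwrite('pics/s5.png',s)
go(fr(COV,CY,.008,0,.094),CY)
tilt(s,(275,130,70,70),CY)"
```

```text
(540, 600, 3)
t 7.3167 pos [0.4736 0.2608 0.174 ] yaw -14.361110280704509 F [ 1.0741 -0.3365 -1.279 ] w 0.11710226507280726
shift [ 0.001  -0.0013  0.0799] twist 0.038889719295497116
poly [[334, 160], [328, 180], [301, 196], [308, 178]] rect (301, 160, 34, 37)
0 [[286.7, 186.5], [323.8, 189.8], [331.6, 168.1], [297.1, 165.3]]
5 [[287.8, 188.2], [324.7, 188.6], [332.4, 166.9], [298.1, 166.9]]
10 [[289.1, 189.8], [325.5, 187.3], [333.0, 165.7], [299.1, 168.5]]
15 [[290.5, 191.3], [326.1, 186.0], [333.5, 164.4], [300.3, 169.9]]
20 [[292.0, 192.8], [326.6, 184.6], [333.9, 163.1], [301.6, 171.3]]
```

```bash
python3 -c "
from m import *
s=capture('side')[:,:,::-1];cv2.imwrite('pics/c6.png',crop(s,260,110,100,100,6))
print(observe()['gripper_width'])"
```

```text
0.09372923528103824
```

View pics/c6.png

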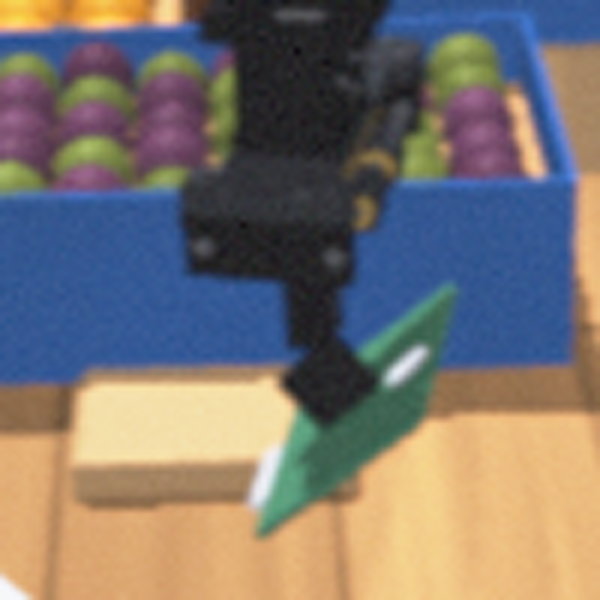

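The shake made the fin slip out of the weak grip and the cover is falling. I'll let it settle with the jaws open and find it again.

>>> {"fn": "drive_tool", "kwargs": {
  "plan": [0,0,0,0,0,0,0,0,0,0,0,0,0,0,0,0,0,0,0,0],
  "jaw": 0
}}

```text
time: 7.78
eef_pos: [0.4728, 0.2605, 0.1737]
ee_rot: [0.0, 0.125, 0.992, -0.0]
contact_force: [0.4, 0.3, 0.3]
gripper_width: 0.387
```

>>> {"fn": "drive_tool", "kwargs": {
  "plan": [0,0,0,0,0,0,0,0,0,0,0,0,0,0,0,0,0,0,0,0]
}}

```text
time: 8.2
eef_pos: [0.4729, 0.2605, 0.1739]
ee_rot: [0.0, 0.125, 0.992, 0.0]
contact_force: [0.6, -0.2, -0.6]
gripper_width: 0.767
```

>>> {"fn": "drive_tool", "kwargs": {
  "plan": [0,0,0,0,0,0,0,0,0,0,0,0,0,0,0,0,0,0,0,0]
}}

```text
time: 8.62
eef_pos: [0.4728, 0.2605, 0.1738]
ee_rot: [-0.0, 0.125, 0.992, -0.0]
contact_force: [0.0, -0.9, 0.6]
gripper_width: 0.991
```

```bash
python3 -c "
from m import *
s=capture('side')[:,:,::-1].copy();cv2.imwrite('pics/c7.png',crop(s,250,140,100,100,5))
print(observe()['gripper_width'])
c=blob(s,(60,60,30),(95,255,200),(275,180,80,80));q=cv2.approxPolyDP(cv2.convexHull(c),3,True)[:,0]
print(q.tolist());print([ray('side',p,.004)[:2] for p in q])
c=blob(s,(0,0,0),(180,255,45),(290,185,60,70));print(cv2.boundingRect(c))"
```

```text
0.9973997930451938
[[338, 208], [337, 228], [304, 227], [307, 207]]
[array([0.5538, 0.3108]), array([0.5408, 0.1999]), array([0.4426, 0.2125]), array([0.4554, 0.3242])]
(317, 209, 10, 8)
```

View pics/c7.png

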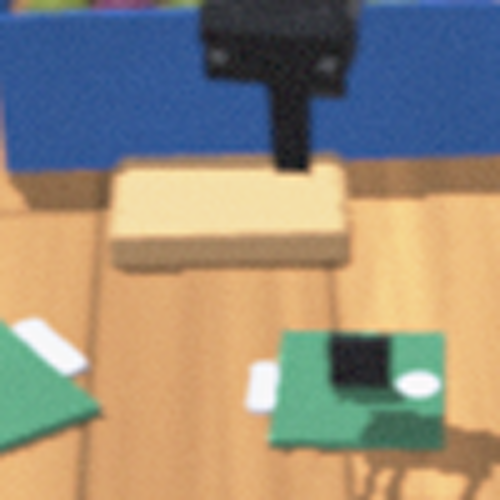

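It landed upright and flat, lip at crop (262,387) and fin at crop (360,360). I'll re-measure it, calibrating against the first picture.

```bash
python3 -c "
from m import *
for f,roi,r2 in (('pics/side0.png',(285,200,55,40),(300,204,25,16)),(None,(295,200,60,40),(312,204,25,18))):
    s=cv2.imread(f) if f else capture('side')[:,:,::-1].copy()
    h=cv2.convexHull(blob(s,(60,60,30),(95,255,200),roi));q=cv2.approxPolyDP(h,3,True)[:,0]
    P=np.array([ray('side',p,.004)[:2] for p in q]);print(P.mean(0),[np.degrees(np.arctan2(*(P[i]-P[i-1])[::-1])).round(1) for i in range(4)])
    b=blob(s,(0,0,0),(180,255,60),r2);M=cv2.moments(b);print('fin',ray('side',(M['m10']/M['m00'],M['m01']/M['m00']),.02)[:2],cv2.boundingRect(b))
"
```

```text
[0.4637 0.2662] [np.float64(74.5), np.float64(-15.2), np.float64(-103.9), np.float64(163.5)]
fin [0.4635 0.2694] (305, 208, 11, 9)
[0.4975 0.2634] [np.float64(-4.3), np.float64(-95.1), np.float64(172.7), np.float64(83.5)]
fin [0.4986 0.2665] (317, 208, 10, 9)
```

```bash
sed -i 's/^COV=.*/COV=np.array([.4992,.2589]);CY=-6.5/' m.py; python3 -c "
from m import *
go(fr(COV,CY,.004,0,.034),CY)"
```

```text
t 8.7167 pos [0.4728 0.2605 0.1738] yaw -14.360360173635769 F [-0.8365  0.0573  0.491 ] w 0.9972894695264845
shift [-0.0299  0.0055  0.1398] twist -7.860360173635769
```

>>> {"fn": "drive_tool", "kwargs": {
  "plan": [-0.015,0.003,0,-4,-0.03,0.0055,0.0,-7.9,-0.03,0.0055,0.035,-7.9,-0.03,0.0055,0.07,-7.9,-0.03,0.0055,0.09,-7.9]
}}

```text
time: 9.13
eef_pos: [0.5018, 0.2577, 0.0806]
ee_rot: [-0.002, 0.056, 0.998, -0.001]
contact_force: [-0.4, -1.2, -0.2]
gripper_width: 0.997
```

>>> {"fn": "drive_tool", "kwargs": {
  "plan": [0,0,0.03,0,0,0,0.05,0,0,0,0.05,0,0,0,0.05,0],
  "jaw": 255,
  "newtons": 10
}}

```text
time: 9.47
eef_pos: [0.5022, 0.258, 0.0328]
ee_rot: [-0.001, 0.056, 0.998, -0.001]
contact_force: [-0.2, 0.2, 0.6]
gripper_width: 0.786
```

>>> {"fn": "drive_tool", "kwargs": {
  "plan": [0,0,0,0,0,0,0,0,0,0,0,0,0,0,0,0,0,0,0,0]
}}

```text
time: 9.88
eef_pos: [0.5039, 0.2587, 0.0349]
ee_rot: [0.001, 0.056, 0.998, 0.0]
contact_force: [0.2, -0.2, 0.5]
gripper_width: 0.401
```

>>> {"fn": "drive_tool", "kwargs": {
  "plan": [0,0,0,0,0,0,0,0,0,0,0,0,0,0,0,0,0,0,0,0]
}}

```text
time: 10.3
eef_pos: [0.5033, 0.2585, 0.0339]
ee_rot: [-0.0, 0.056, 0.998, 0.0]
contact_force: [-0.2, 0.5, -0.1]
gripper_width: 0.133
```

>>> {"fn": "drive_tool", "kwargs": {
  "plan": [0,0,-0.005,0,0,0,-0.015,0,0,0,-0.03,0,0,0,-0.045,0,0,0,-0.06,0]
}}

```text
time: 10.72
eef_pos: [0.5032, 0.2583, 0.0951]
ee_rot: [-0.0, 0.056, 0.998, -0.0]
contact_force: [0.6, 0.7, -0.7]
gripper_width: 0.131
```

>>> {"fn": "drive_tool", "kwargs": {
  "plan": [0,0,-0.015,0,0,0,-0.03,0,0,0,-0.045,0,0,0,-0.055,0,0,0,-0.06,0]
}}

```text
time: 11.13
eef_pos: [0.5043, 0.2587, 0.1563]
ee_rot: [0.001, 0.056, 0.998, 0.001]
contact_force: [0.1, -0.2, -1.9]
gripper_width: 0.128
```

```bash
python3 -c "
from m import *
s=capture('side')[:,:,::-1].copy();cv2.imwrite('pics/s8.png',s)
go(fr(BOX,BY,-.119+.004,0,.16),BY)
tilt(s,(275,130,90,90),CY,.004)"
```

```text
t 11.1833 pos [0.5044 0.2588 0.1564] yaw -6.457779180427309 F [ 0.0518  0.4859 -0.5403] w 0.1376460114314005
shift [ 0.0914 -0.3259 -0.0043] twist 49.9422208195727
poly [[339, 172], [337, 193], [303, 192], [306, 172]] rect (303, 172, 37, 22)
0 [[301.9, 193.5], [339.6, 194.3], [340.5, 172.2], [305.6, 171.6]]
5 [[303.0, 195.1], [340.5, 192.9], [341.2, 170.9], [306.5, 173.0]]
10 [[304.3, 196.5], [341.3, 191.5], [341.9, 169.6], [307.5, 174.4]]
15 [[305.6, 197.8], [342.0, 190.1], [342.4, 168.2], [308.7, 175.7]]
20 [[307.1, 199.0], [342.5, 188.5], [342.8, 166.7], [310.0, 176.9]]
```

>>> {"fn": "drive_tool", "kwargs": {
  "plan": [0.005,-0.018,0,0,0.014,-0.05,0,0,0.023,-0.082,0,0,0.032,-0.115,0,0,0.041,-0.147,0,0]
}}

```text
time: 11.6
eef_pos: [0.4445, 0.1157, 0.1528]
ee_rot: [-0.001, 0.056, 0.998, -0.0]
contact_force: [0.2, -0.7, -1.1]
gripper_width: 0.132
```

>>> {"fn": "drive_tool", "kwargs": {
  "plan": [0.009,-0.034,0,0,0.019,-0.068,0,0,0.029,-0.102,0,0,0.039,-0.135,0,0,0.046,-0.16,0,0]
}}

```text
time: 12.02
eef_pos: [0.3805, -0.0385, 0.1531]
ee_rot: [-0.001, 0.057, 0.998, -0.0]
contact_force: [0.8, -0.3, -1.7]
gripper_width: 0.131
```

>>> {"fn": "drive_tool", "kwargs": {
  "plan": [0.003,-0.01,0,3,0.004,-0.016,0,10,0.004,-0.019,0,17,0.004,-0.019,0,24,0.004,-0.019,0,30]
}}

```text
time: 12.43
eef_pos: [0.3755, -0.0555, 0.1532]
ee_rot: [-0.001, 0.316, 0.949, 0.0]
contact_force: [-0.2, 1.1, -1.7]
gripper_width: 0.131
```

>>> {"fn": "drive_tool", "kwargs": {
  "plan": [0,0,0,7,0,0,0,14,0,0,0,20,0,0,0,20]
}}

```text
time: 12.77
eef_pos: [0.3756, -0.0551, 0.1532]
ee_rot: [-0.001, 0.475, 0.88, -0.0]
contact_force: [-0.3, 0.7, -0.8]
gripper_width: 0.135
```

```bash
python3 -c "
from m import *
s=capture('side')[:,:,::-1].copy();t=capture('top')[:,:,::-1].copy()
go(fr(BOX,BY,-.119+.004,0,.16),BY)
o=np.zeros((480,800,3),np.uint8);o[:,:400]=crop(s,230,180,100,120,4);o[:,400:]=crop(t,310,200,100,120,4)
cv2.imwrite('pics/c9.png',o);cv2.imwrite('pics/s9.png',s);cv2.imwrite('pics/t9.png',t)"
```

```text
t 12.8667 pos [ 0.3758 -0.0552  0.1533] yaw -56.2644219252702 F [ 0.1291 -0.1381 -1.8026] w 0.12993352200241226
shift [-0.0002  0.0011 -0.0067] twist 0.13557807472980699
```

View pics/c9.png

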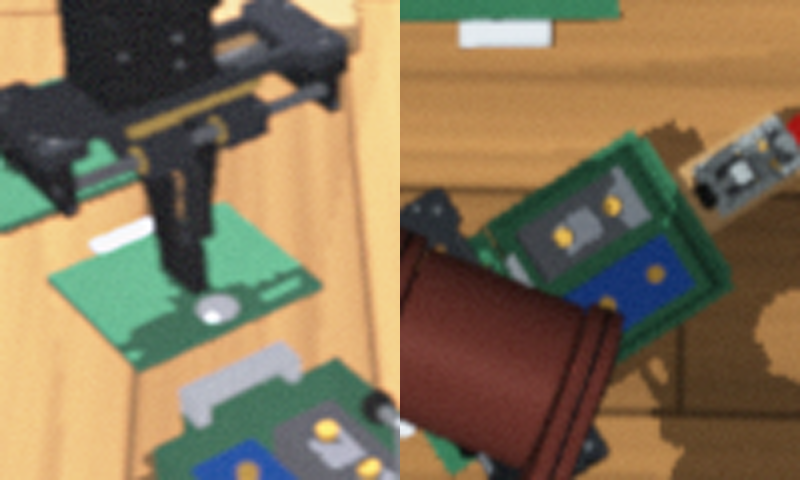

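View 9 of 12: the cover is held level in front of the box. Its rear edge runs from side pixel (265,272) to (310,252), facing the slot roof. I'll press that rear edge on the roof's top to tilt the cover lip-down in the jaws.

>>> {"fn": "drive_tool", "kwargs": {
  "plan": [0,0.001,0.01,0,0,0.001,0.022,0,0,0.001,0.028,0,0,0.001,0.03,0,0,0.001,0.03,0]
}}

```text
time: 13.28
eef_pos: [0.3763, -0.0545, 0.1228]
ee_rot: [-0.001, 0.473, 0.881, -0.0]
contact_force: [-0.3, -0.1, -1.0]
gripper_width: 0.128
```

>>> {"fn": "drive_tool", "kwargs": {
  "plan": [0,0,0.003,0,0,0,0.006,0,0,0,0.009,0,0,0,0.012,0,0,0,0.014,0]
}}

```text
time: 13.7
eef_pos: [0.3768, -0.0541, 0.1097]
ee_rot: [-0.001, 0.473, 0.881, 0.0]
contact_force: [-3.0, 5.9, 5.0]
gripper_width: 0.131
```

```bash
python3 -c "
from m import *
s=capture('side')[:,:,::-1].copy()
go(fr(BOX,BY,-.119+.004,0,.12),BY)
tilt(s,(225,200,100,75),BY,.004)
cv2.imwrite('pics/s10.png',s)"
```

```text
t 13.75 pos [ 0.3765 -0.054   0.1093] yaw -56.455931615946945 F [-1.9638  3.996   3.0204] w 0.13284714870593192
shift [-0.0008 -0.0001 -0.0107] twist -0.05593161594694607
poly [[311, 261], [287, 274], [249, 271], [289, 252]] rect (249, 252, 63, 23)
0 [[243.8, 264.1], [266.8, 287.6], [311.8, 264.8], [287.3, 243.8]]
5 [[244.6, 266.2], [267.2, 286.8], [312.3, 263.9], [288.0, 245.9]]
10 [[245.5, 268.4], [267.5, 285.8], [312.7, 262.8], [288.8, 247.9]]
15 [[246.5, 270.5], [267.8, 284.6], [313.0, 261.6], [289.6, 249.9]]
20 [[247.5, 272.6], [267.9, 283.3], [313.3, 260.2], [290.6, 251.8]]
```

>>> {"fn": "drive_tool", "kwargs": {
  "plan": [0,0,-0.01,0,0,0,-0.025,0,0,0,-0.038,0,0,0,-0.044,0,0,0,-0.044,0]
}}

```text
time: 14.17
eef_pos: [0.3784, -0.0555, 0.1558]
ee_rot: [0.002, 0.473, 0.881, 0.0]
contact_force: [0.1, -0.9, -0.8]
gripper_width: 0.133
```

```bash
python3 -c "
from m import *
s=capture('side')[:,:,::-1].copy()
go(fr(BOX,BY,.010,0,.147),BY)
tilt(s,(225,200,100,75),BY,.004)
cv2.imwrite('pics/s11.png',s)
c=blob(s,(0,0,150),(180,60,255),(245,215,30,40));print(cv2.minAreaRect(c))
for th in (10,15,20): print(th,pts('side',observe()['eef_pos'],.004,.034,BY,th,[(-.06,0,.004)]))
M=cv2.moments(blob(s,(0,0,110),(180,60,255),(265,255,50,60)));print('slot',M['m10']/M['m00'],M['m01']/M['m00'],proj('side',fr(BOX,BY,-.066,0,.085)))
"
```

```text
t 14.2167 pos [ 0.3777 -0.0552  0.1547] yaw -56.462468852444935 F [ 1.1685 -0.5512 -1.2228] w 0.13254924728000259
shift [-0.1241 -0.0003  0.008 ] twist -0.06246885244493683
poly [[312, 246], [268, 267], [247, 256], [289, 237]] rect (247, 237, 66, 31)
0 [[242.1, 249.5], [265.6, 272.7], [311.9, 250.1], [286.8, 229.5]]
5 [[242.9, 251.7], [266.0, 271.8], [312.4, 249.1], [287.5, 231.6]]
10 [[243.8, 253.9], [266.3, 270.7], [312.8, 248.0], [288.3, 233.7]]
15 [[244.8, 256.1], [266.5, 269.4], [313.2, 246.6], [289.1, 235.7]]
20 [[245.9, 258.3], [266.7, 268.0], [313.4, 245.2], [290.1, 237.8]]
((264.0689697265625, 246.1724090576172), (2.9711251258850098, 15.969799041748047), 68.19859313964844)
10 [[265.2791 242.7576]]
15 [[266.2582 245.0924]]
20 [[267.3129 247.3928]]
slot 289.06336633663364 274.9320132013201 [289.9689 274.4161]
```

```bash
python3 -c "
from m import *
def inbox(p):
    a=np.radians(BY);d=p[:2]-BOX;return np.array([d[0]*np.cos(a)+d[1]*np.sin(a),-d[0]*np.sin(a)+d[1]*np.cos(a)])*1000
s=cv2.imread('pics/side0.png');t=cv2.imread('pics/top0.png')
for n,im,lo,roi in(('side',s,200,(270,258,45,35)),('top',t,190,(325,255,35,45))):
    b=blob(im,(0,0,lo),(180,50,255),roi);r=cv2.minAreaRect(b);print(n,r,[inbox(ray(n,p,.087)).round(1) for p in cv2.boxPoints(r)])
g=blob(s,(60,60,30),(95,255,200),(262,265,90,85));q=cv2.approxPolyDP(cv2.convexHull(g),3,True)[:,0];print('green',[(p.tolist(),inbox(ray('side',p,.07)).round(1).tolist()) for p in q])
g=blob(s,(0,150,80),(8,255,255),(335,290,40,40));M=cv2.moments(g);c=(M['m10']/M['m00'],M['m01']/M['m00']);print('red',c,proj('side',fr(BOX,BY,.160,0,.146)),cv2.minAreaRect(g))
"
```

```text
side ((289.1999816894531, 272.9000244140625), (7.155416965484619, 30.857738494873047), 63.43495178222656) [array([-80.5, -34.9]), array([-82.5,  44. ]), array([-58.5,  36.4]), array([-57.4, -40.9])]
top ((342.0202331542969, 276.4876403808594), (26.546546936035156, 6.9210638999938965), 58.570438385009766) [array([-75.3,  36.1]), array([-56.5,  35.7]), array([-58. , -35.8]), array([-76.7, -35.5])]
green [([314, 270], [-59.0, 63.7]), ([327, 287], [7.8, 51.7]), ([328, 308], [62.3, 12.4]), ([313, 335], [104.1, -58.5]), ([299, 343], [103.8, -92.8]), ([272, 313], [0.5, -91.7]), ([269, 292], [-59.5, -62.3])]
red (354.80541871921184, 309.35139573070603) [354.0972 311.5631] ((354.4400329589844, 309.5799865722656), (10.200000762939453, 26.000001907348633), 36.869895935058594)
```

>>> {"fn": "drive_tool", "kwargs": {
  "plan": [-0.01,0,0.003,0,-0.03,0,0.006,0,-0.06,-0.0005,0.006,0,-0.085,-0.0008,0.006,0,-0.105,-0.0008,0.006,0]
}}

```text
time: 14.63
eef_pos: [0.4348, -0.1447, 0.1464]
ee_rot: [-0.0, 0.473, 0.881, -0.0]
contact_force: [0.1, -0.0, -1.7]
gripper_width: 0.134
```

>>> {"fn": "drive_tool", "kwargs": {
  "plan": [-0.01,0,0,0,-0.017,0,0,0,-0.019,0,0,0,-0.019,0,0,0,-0.019,0,0,0]
}}

```text
time: 15.05
eef_pos: [0.4443, -0.1578, 0.1474]
ee_rot: [-0.001, 0.473, 0.881, 0.0]
contact_force: [-1.0, 0.2, -1.8]
gripper_width: 0.135
```

```bash
python3 -c "
from m import *
s=capture('side')[:,:,::-1].copy()
go(fr(BOX,BY,.010,0,.124),BY)
tilt(s,(255,210,120,110),BY,.004)
cv2.imwrite('pics/s12.png',crop(s,250,200,120,110,6))"
```

```text
t 15.1 pos [ 0.4444 -0.1577  0.1476] yaw -56.4204160501027 F [-0.0189  0.5916 -1.1128] w 0.13492254752334412
shift [-0.0019  0.0008  0.0236] twist -0.020416050102710415
poly [[345, 277], [297, 319], [277, 319], [272, 313], [269, 292], [276, 284], [316, 265]] rect (269, 265, 77, 55)
0 [[269.3, 279.3], [296.8, 306.7], [344.7, 280.2], [315.6, 256.2]]
5 [[270.1, 281.6], [297.4, 305.9], [345.4, 279.3], [316.4, 258.4]]
10 [[271.1, 284.0], [297.9, 304.8], [346.0, 278.1], [317.2, 260.6]]
15 [[272.2, 286.4], [298.3, 303.6], [346.5, 276.8], [318.1, 262.7]]
20 [[273.3, 288.7], [298.5, 302.2], [346.9, 275.4], [319.1, 264.9]]
```

View pics/s12.png

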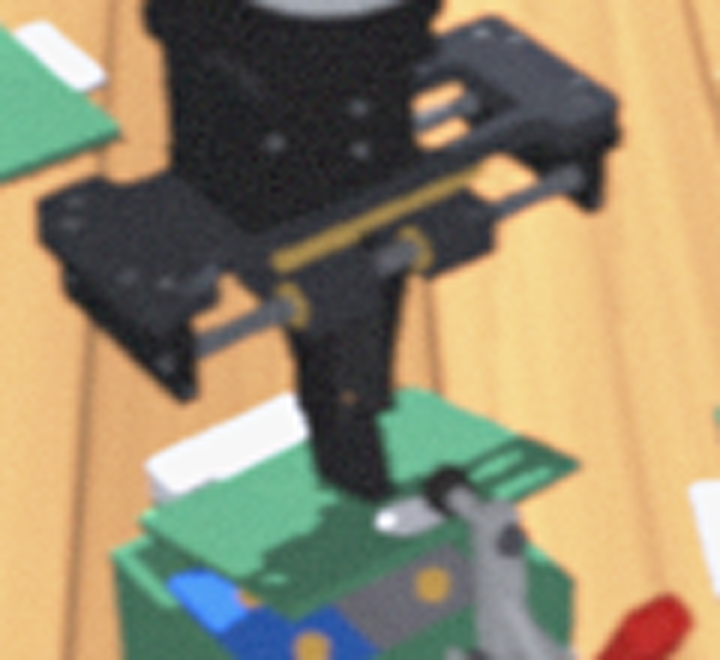

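View 10: the tilted cover is over the box with its front near corner at (274,287) and rear far corner at (347,277), just behind the slot roof and clear of the pad. I'll descend, then slide it into the slot.

>>> {"fn": "drive_tool", "kwargs": {
  "plan": [0,0,0.006,0,0,0,0.012,0,0,0,0.017,0,0,0,0.022,0,0,0,0.022,0]
}}

```text
time: 15.52
eef_pos: [0.4439, -0.1579, 0.1243]
ee_rot: [-0.001, 0.473, 0.881, 0.0]
contact_force: [0.3, 0.6, -2.1]
gripper_width: 0.133
```

>>> {"fn": "drive_tool", "kwargs": {
  "plan": [0.003,0,0,0,0.006,0,0,0,0.009,0,0,0,0.012,0,0,0,0.012,0,0,0]
}}

```text
time: 15.93
eef_pos: [0.438, -0.148, 0.126]
ee_rot: [0.0, 0.473, 0.881, 0.0]
contact_force: [0.4, 0.0, -1.2]
gripper_width: 0.129
```

```bash
python3 -c "
from m import *
s=capture('side')[:,:,::-1].copy()
go(fr(BOX,BY,-.011,0,.124),BY)
tilt(s,(255,210,120,110),BY,.004)
cv2.imwrite('pics/s13.png',crop(s,250,200,120,110,6))"
```

```text
t 15.9833 pos [ 0.4382 -0.1483  0.1261] yaw -56.43949406911567 F [-0.2598  0.615  -1.9837] w 0.12867534166628233
shift [0.0079 0.0007 0.002 ] twist -0.03949406911567621
poly [[341, 281], [297, 319], [277, 319], [272, 313], [269, 292], [315, 269]] rect (269, 269, 73, 51)
0 [[267.4, 283.9], [294.2, 311.1], [341.3, 284.9], [313.0, 260.9]]
5 [[268.2, 286.2], [294.7, 310.2], [341.9, 283.9], [313.7, 263.1]]
10 [[269.2, 288.5], [295.2, 309.3], [342.5, 282.8], [314.5, 265.2]]
15 [[270.2, 290.8], [295.6, 308.1], [343.0, 281.6], [315.4, 267.4]]
20 [[271.3, 293.1], [295.8, 306.7], [343.3, 280.2], [316.4, 269.5]]
```

>>> {"fn": "drive_tool", "kwargs": {
  "plan": [0.003,0,0,0,0.006,0,0,0,0.008,0,0,0,0.008,0,0,0]
}}

```text
time: 16.32
eef_pos: [0.4335, -0.1415, 0.1258]
ee_rot: [-0.0, 0.473, 0.881, 0.0]
contact_force: [-0.3, 0.6, -1.3]
gripper_width: 0.131
```

>>> {"fn": "drive_tool", "kwargs": {
  "plan": [0,0,0.0015,0,-0.001,0,0.003,0,-0.0027,0,0.0052,0,-0.0044,0,0.0078,0,-0.0044,0,0.0078,0]
}}

```text
time: 16.73
eef_pos: [0.4364, -0.1459, 0.1177]
ee_rot: [0.0, 0.473, 0.881, -0.0]
contact_force: [0.1, -0.7, 0.7]
gripper_width: 0.135
```

>>> {"fn": "drive_tool", "kwargs": {
  "plan": [-0.002,0,0.0028,0,-0.0039,0,0.0056,0,-0.0055,0,0.008,0,-0.0067,0,0.0103,0,-0.0067,0,0.0103,0]
}}

```text
time: 17.15
eef_pos: [0.4398, -0.1512, 0.1071]
ee_rot: [-0.0, 0.473, 0.881, -0.0]
contact_force: [0.3, 0.0, -0.1]
gripper_width: 0.129
```

```bash
python3 -c "
from m import *
s=capture('side')[:,:,::-1].copy()
go(fr(BOX,BY,.003,0,.104),BY)
tilt(s,(255,210,120,110),BY,.004)
cv2.imwrite('pics/s14.png',crop(s,250,200,120,110,6))"
```

```text
t 17.2 pos [ 0.4397 -0.1511  0.1074] yaw -56.46899768494718 F [ 0.1902  0.0615 -0.261 ] w 0.13043511041108286
shift [-0.0029  0.001   0.0034] twist -0.06899768494719183
poly [[323, 277], [328, 288], [327, 308], [313, 319], [274, 316], [271, 290], [313, 270]] rect (269, 270, 60, 50)
0 [[268.7, 290.9], [295.3, 318.3], [342.0, 291.9], [313.9, 267.7]]
5 [[269.6, 293.1], [295.9, 317.5], [342.6, 291.0], [314.6, 269.8]]
10 [[270.5, 295.4], [296.4, 316.6], [343.2, 289.9], [315.4, 272.0]]
15 [[271.6, 297.7], [296.8, 315.4], [343.7, 288.7], [316.3, 274.1]]
20 [[272.7, 300.0], [297.0, 314.1], [344.0, 287.4], [317.2, 276.2]]
```

>>> {"fn": "drive_tool", "kwargs": {
  "plan": [-0.001,0,0.001,0,-0.0015,0,0.002,0,-0.002,0,0.003,0,-0.002,0,0.0035,0,-0.002,0,0.0035,0]
}}

```text
time: 17.62
eef_pos: [0.441, -0.1528, 0.1042]
ee_rot: [0.0, 0.473, 0.881, -0.0]
contact_force: [-1.4, -0.2, -0.1]
gripper_width: 0.127
```

```bash
python3 -c "
from m import *
s=capture('side')[:,:,::-1].copy()
go(fr(BOX,BY,.003,0,.104),BY)
cv2.imwrite('pics/s15.png',crop(s,255,215,110,120,5))"
```

```text
t 17.6667 pos [ 0.4411 -0.1528  0.1043] yaw -56.462664481982124 F [ 0.3044 -0.0262 -0.8032] w 0.13260370703850255
shift [-0.0008  0.0008  0.0003] twist -0.06266448198212515
```

View pics/s15.png

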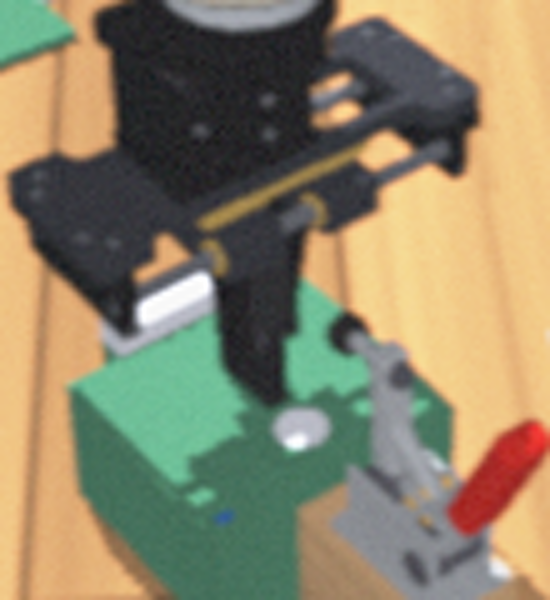

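View 11: the cover is nearly flat on the box with its lip under the roof, though there's a small gap at the rear near corner, crop (222,517). I'll press down slightly, then release.

>>> {"fn": "drive_tool", "kwargs": {
  "plan": [0,0,0.001,0,0,0,0.002,0,0,0,0.003,0,0,0,0.003,0]
}}

```text
time: 18.0
eef_pos: [0.4415, -0.1532, 0.1027]
ee_rot: [0.001, 0.473, 0.881, -0.0]
contact_force: [-3.6, -0.2, 10.6]
gripper_width: 0.133
```

>>> {"fn": "drive_tool", "kwargs": {
  "plan": [0,0,0,0,0,0,0,0,0,0,0,0,0,0,0,0,0,0,0,0],
  "jaw": 215
}}

```text
time: 18.42
eef_pos: [0.4409, -0.1527, 0.101]
ee_rot: [-0.0, 0.473, 0.881, 0.0]
contact_force: [0.5, 0.2, 0.3]
gripper_width: 0.154
```

```bash
cat >> m.py <<'E'
def seat(im):
    """compare disc centroid & cover side-edge with home prediction"""
    b=blob(im,(0,0,120),(180,50,255),(300,288,28,22));r=cv2.minAreaRect(b);print("disc",r)
    for d in((0,0),(.004,0),(-.004,0),(0,.01)):
        print(d,proj("side",fr(BOX,BY,.037+d[0],0,.0765+d[1])))
E
python3 -c "
from m import *
s=capture('side')[:,:,::-1].copy();go(fr(BOX,BY,.003,0,.104),BY);seat(s)"
```

```text
t 18.4667 pos [ 0.4409 -0.1527  0.101 ] yaw -56.4607553773937 F [0.981  0.0885 0.3577] w 0.16166717394070984
shift [-0.001   0.0009 -0.003 ] twist -0.06075537739370418
disc ((314.5, 300.0), (8.0, 11.0), 90.0)
(0, 0) [316.4294 301.8137]
(0.004, 0) [317.5219 302.8385]
(-0.004, 0) [315.3427 300.7944]
(0, 0.01) [316.3511 298.4985]
```

>>> {"fn": "drive_tool", "kwargs": {
  "plan": [0,0,0,0,0,0,0,0,0,0,0,0,0,0,0,0,0,0,0,0],
  "jaw": 130
}}

```text
time: 18.88
eef_pos: [0.441, -0.1528, 0.1012]
ee_rot: [0.0, 0.473, 0.881, -0.0]
contact_force: [0.0, -0.0, -0.0]
gripper_width: 0.438
```

>>> {"fn": "drive_tool", "kwargs": {
  "plan": [0,0,-0.01,0,0,0,-0.03,0,0,0,-0.06,0,0,0,-0.1,0,0,0,-0.14,0]
}}

```text
time: 19.3
eef_pos: [0.4402, -0.1523, 0.2428]
ee_rot: [-0.001, 0.473, 0.881, 0.0]
contact_force: [1.6, -1.2, 0.7]
gripper_width: 0.489
```

>>> {"fn": "drive_tool", "kwargs": {
  "plan": [0,0,0,0,0,0,0,0,0,0,0,0,0,0,0,0,0,0,0,0],
  "jaw": 255
}}

```text
time: 19.72
eef_pos: [0.4401, -0.1523, 0.2396]
ee_rot: [-0.002, 0.473, 0.881, -0.0]
contact_force: [0.7, 0.1, 0.2]
gripper_width: 0.194
```

```bash
python3 -c "
from m import *
s=capture('side')[:,:,::-1].copy();go(fr(BOX,BY,.152,0,.25),BY);seat(s)
print('home corners',[proj('side',fr(BOX,BY,x,y,.076)).round(1).tolist() for x,y in((-.053,-.063),(.053,-.063),(.053,.063),(-.053,.063))])
o=np.zeros((500,800,3),np.uint8);o[:,:450]=crop(s,260,255,90,100,5);t=capture('top')[:,:,::-1];o[:360,455:795]=crop(t,325,220,85,90,4)
cv2.imwrite('pics/s16.png',o)"
```

```text
t 19.7667 pos [ 0.4402 -0.1523  0.2397] yaw -56.46240461182833 F [ 0.3154  0.1281 -0.1415] w 0.15510488714380888
shift [-0.1506  0.0014 -0.0107] twist -0.06240461182832746
disc ((315.0, 300.0), (8.0, 10.0), 90.0)
(0, 0) [316.4294 301.8137]
(0.004, 0) [317.5219 302.8385]
(-0.004, 0) [315.3427 300.7944]
(0, 0.01) [316.3511 298.4985]
home corners [[270.0, 291.7], [296.8, 319.3], [343.4, 293.8], [315.2, 269.5]]
```

View pics/s16.png

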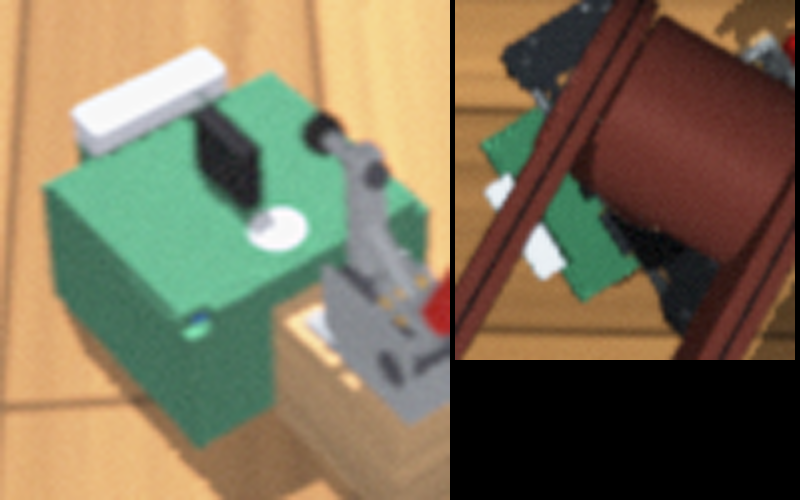

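View 12 (last): the cover lies flat on the box. Its corners at (269,292), (298,319) and (314,269) agree with the predicted home corners to about 1 px. The lip is under the slot roof and the clamp is open. Next is the clamp: move the closed fingers inside the handle and push along its arc.

>>> {"fn": "drive_tool", "kwargs": {
  "plan": [-0.02,0,0,0,-0.055,0.001,0,0,-0.09,0.001,0,0,-0.12,0.001,0,0,-0.1356,0.001,0,0]
}}

```text
time: 20.23
eef_pos: [0.5176, -0.2677, 0.2399]
ee_rot: [-0.0, 0.474, 0.881, -0.0]
contact_force: [0.4, 0.4, 0.6]
gripper_width: 0.004
```

>>> {"fn": "drive_tool", "kwargs": {
  "plan": [0,0,0.015,0,0,0,0.035,0,0,0,0.055,0,0,0,0.063,0,0,0,0.063,0]
}}

```text
time: 20.65
eef_pos: [0.515, -0.264, 0.1747]
ee_rot: [-0.003, 0.473, 0.881, 0.0]
contact_force: [-0.1, 0.2, -1.7]
gripper_width: 0.003
```

```bash
python3 -c "
from m import *
go(fr(BOX,BY,.1477,0,.1774),BY)"
```

```text
t 20.65 pos [ 0.515  -0.264   0.1747] yaw -56.46431245307725 F [-0.0696  0.206  -1.7388] w 0.0030535294171002733
shift [-0.0119  0.0008 -0.0028] twist -0.06431245307724964
```

>>> {"fn": "drive_tool", "kwargs": {
  "plan": [-0.0107,0.0005,0,0,-0.0186,0.0005,0.003,0,-0.025,0.0005,0.006,0,-0.0308,0.0005,0.01,0,-0.0365,0.0005,0.0145,0]
}}

```text
time: 21.07
eef_pos: [0.5396, -0.2978, 0.1665]
ee_rot: [0.003, 0.473, 0.881, -0.001]
contact_force: [1.7, -3.2, 8.7]
gripper_width: 0.008
```

>>> {"fn": "drive_tool", "kwargs": {
  "plan": [-0.0052,0,0.0045,0,-0.01,0,0.0095,0,-0.0143,0,0.015,0,-0.018,0,0.021,0,-0.0215,0,0.027,0]
}}

```text
time: 21.48
eef_pos: [0.5499, -0.314, 0.1371]
ee_rot: [0.001, 0.473, 0.881, -0.0]
contact_force: [-0.0, 0.7, 3.2]
gripper_width: 0.007
```

```bash
python3 -c "
from m import *
go(fr(BOX,BY,.2025,0,.109),BY)
s=capture('side')[:,:,::-1].copy()
g=blob(s,(0,150,80),(8,255,255),(320,280,80,80));print(cv2.minAreaRect(g))
for f in(66,40,20,0):
    a=np.radians(f);print(f,[proj('side',fr(BOX,BY,.132+r*np.cos(a),0,.082+r*np.sin(a))).round(1).tolist() for r in(.035,.105)])"
```

```text
t 21.4833 pos [ 0.5499 -0.314   0.1371] yaw -56.469693723903795 F [-0.038   0.7048  3.2474] w 0.007298318863016807
shift [-0.0057 -0.0006  0.0281] twist -0.06969372390379647
((364.5000305175781, 328.4999694824219), (27.456256866455078, 11.374734878540039), 11.309932708740234)
66 [[349.0, 319.0], [359.9, 303.9]]
40 [[353.0, 326.1], [372.8, 326.6]]
20 [[354.8, 331.6], [378.4, 344.2]]
0 [[355.3, 336.3], [379.4, 358.8]]
```

>>> {"fn": "drive_tool", "kwargs": {
  "plan": [-0.0025,0,0.0065,0,-0.0045,0,0.013,0,-0.006,0,0.0195,0,-0.007,0,0.0255,0,-0.007,0,0.028,0]
}}

```text
time: 21.95
eef_pos: [0.5547, -0.3213, 0.1103]
ee_rot: [0.003, 0.473, 0.881, -0.001]
contact_force: [1.2, -3.8, 11.3]
gripper_width: 0.007
```

```bash
python3 -c "
from m import *
go(fr(BOX,BY,.2025,0,.109),BY)
s=capture('side')[:,:,::-1].copy()
g=blob(s,(0,150,80),(8,255,255),(320,280,80,100));print(cv2.minAreaRect(g))"
```

```text
t 21.95 pos [ 0.5547 -0.3213  0.1103] yaw -56.46884684557651 F [ 1.1581 -3.7997 11.3037] w 0.0067047484961006015
shift [ 0.003  -0.0006  0.0012] twist -0.06884684557650189
((367.6000061035156, 339.3000183105469), (29.96331024169922, 11.62755298614502), 26.56505012512207)
```

>>> {"fn": "drive_tool", "kwargs": {
  "plan": [0,0,0.0015,0,0,0,0.003,0,0,0,0.003,0]
}}

```text
time: 22.25
eef_pos: [0.555, -0.3215, 0.1081]
ee_rot: [0.003, 0.473, 0.881, -0.001]
contact_force: [0.8, -3.2, 8.6]
gripper_width: 0.011
```

>>> {"fn": "drive_tool", "kwargs": {
  "plan": [0,0,0.0015,0,0,0,0.003,0,0,0,0.003,0]
}}

```text
time: 22.5
eef_pos: [0.5551, -0.3214, 0.105]
ee_rot: [0.003, 0.473, 0.881, -0.001]
contact_force: [1.5, -2.3, 9.1]
gripper_width: 0.005
```

>>> {"fn": "drive_tool", "kwargs": {
  "plan": [0,0,0.002,0,0,0,0.004,0,0,0,0.004,0]
}}

```text
time: 22.75
eef_pos: [0.5545, -0.3206, 0.1]
ee_rot: [0.002, 0.473, 0.881, -0.001]
contact_force: [1.8, -1.8, 5.7]
gripper_width: 0.003
```

>>> {"fn": "drive_tool", "kwargs": {
  "plan": [0,0,0.002,0,0,0,0.004,0,0,0,0.004,0]
}}

```text
time: 23.0
eef_pos: [0.5531, -0.3192, 0.0943]
ee_rot: [-0.0, 0.473, 0.881, -0.0]
contact_force: [1.4, -0.8, 0.7]
gripper_width: 0.002
```

```bash
python3 -c "
from m import *
go(fr(BOX,BY,.2025,0,.109),BY)
s=capture('side')[:,:,::-1].copy();cv2.imwrite('pics/s17.png',s)
g=blob(s,(0,150,80),(8,255,255),(320,280,80,100));print(cv2.minAreaRect(g),cv2.convexHull(g)[:,0].tolist())"
```

```text
t 23.0 pos [ 0.5531 -0.3192  0.0943] yaw -56.46400654716007 F [ 1.3884 -0.761   0.7219] w 0.0016406212720379467
shift [ 0.0003 -0.0004 -0.0147] twist -0.06400654716006215
((369.024658203125, 344.73883056640625), (29.29829978942871, 12.175286293029785), 39.09385681152344) [[361, 336], [376, 343], [379, 345], [382, 348], [382, 352], [381, 353], [377, 356], [374, 356], [372, 355], [356, 342], [354, 340], [357, 337], [359, 336]]
```

```bash
python3 -c "
from m import *
s=cv2.imread('pics/s17.png');h=cv2.cvtColor(s,cv2.COLOR_BGR2HSV)
print(proj('side',fr(BOX,BY,.2025,0,.0753)),proj('side',fr(BOX,BY,.2025,0,.0943)))
for y in range(322,366,1):
    print(y,''.join('R' if (h[y,x,0]<8 and h[y,x,1]>150 and h[y,x,2]>60) else '#' if h[y,x,2]<60 else 'g' if h[y,x,1]<50 else '.' for x in range(335,400)))"
```

```text
[367.0212 349.705 ] [367.5375 343.2345]
322 g#g#g##gg##g###g#gggggg######g...g#gggg#ggggggg.....#............
323 #gg#g#gggg#ggggggg#g#g#g#gggggggggg##ggggggg#gg..................
324 gggggg#gggggggggg###g....#g#g....gggg#ggggg##gg..................
325 ##g##g#g#ggg##g#gg#.......##......gggggggggg#gg..................
326 ggggg#g#g#g#ggg###g........#g......gggggg#g##g...................
327 #ggggg#ggggggggg##.........#gggg....g#gggg#gg....................
328 gggggggggggg#gggg#gg.......gggggg...gg#####......................
329 ggggggggggggg#ggg#gggg.....gggggg....gg#.g.......................
330 #gggg##gggggg##gg#ggggg...ggggggg....ggg#........................
331 #g.#g#g#gggg#gg##ggggg....gggggg.....gg#g........................
332 g#gg#ggg##gggg#gg#......gggggggg....ggg#.........................
333 ##gg#ggg#gggggggg#....gggggggg##########.........................
334 ###g##g#gggggg#ggggggggggggg############.........................
335 ######ggg#g#gggggggggggg....############.........................
336 #######gggggg#gggggggg..RRR.############.........................
337 ######
[... 1319 characters left out ...]

356 .......................................RRR.......................
357 .................................................................
358 .................................................................
359 .................................................................
360 .................................................................
361 .................................................................
362 .................................................................
363 .................................................................
364 .................................................................
365 .................................................................
```

>>> {"fn": "drive_tool", "kwargs": {
  "plan": [0,0,0.0015,0,0,0,0.003,0,0,0,0.003,0,0,0,0.003,0]
}}

```text
time: 23.38
eef_pos: [0.5526, -0.3187, 0.0909]
ee_rot: [-0.001, 0.473, 0.881, 0.0]
contact_force: [-0.1, 0.6, -0.0]
gripper_width: 0.004
```

>>> {"fn": "drive_tool", "kwargs": {
  "plan": [0,0,0.0015,0,0,0,0.003,0,0,0,0.004,0,0,0,0.004,0]
}}

```text
time: 23.72
eef_pos: [0.5529, -0.319, 0.0873]
ee_rot: [-0.0, 0.473, 0.881, 0.0]
contact_force: [-0.5, -0.0, -0.2]
gripper_width: 0.005
```

```bash
python3 -c "
from m import *
go(fr(BOX,BY,.2025,0,.109),BY)
s=capture('side')[:,:,::-1].copy();cv2.imwrite('pics/s18.png',s)
g=blob(s,(0,150,80),(8,255,255),(320,280,80,100));print(cv2.minAreaRect(g),cv2.boundingRect(g))"
```

```text
t 23.7167 pos [ 0.5529 -0.319   0.0873] yaw -56.45662784153667 F [-0.4514 -0.0009 -0.2183] w 0.005474304832969149
shift [ 0.     -0.0004 -0.0217] twist -0.05662784153668099
((369.0613098144531, 347.9012145996094), (28.588735580444336, 12.174152374267578), 43.15238952636719) (355, 338, 28, 23)
```

>>> {"fn": "drive_tool", "kwargs": {
  "plan": [0,0,0.0015,0,0,0,0.003,0,0,0,0.004,0,0,0,0.004,0]
}}

```text
time: 24.1
eef_pos: [0.5534, -0.3193, 0.0856]
ee_rot: [0.0, 0.473, 0.881, -0.0]
contact_force: [-4.2, 2.9, 10.6]
gripper_width: 0.012
```

```bash
python3 -c "
from m import *
go(fr(BOX,BY,.2025,0,.109),BY)
s=capture('side')[:,:,::-1].copy();cv2.imwrite('pics/s19.png',s)
g=blob(s,(0,150,80),(8,255,255),(320,280,80,100));print(cv2.minAreaRect(g),cv2.boundingRect(g))"
```

```text
t 24.1 pos [ 0.5534 -0.3193  0.0856] yaw -56.4541496461215 F [-4.1593  2.8596 10.6059] w 0.011529947035304881
shift [ 0.0006 -0.0006 -0.0234] twist -0.05414964612150186
((369.32427978515625, 348.1070251464844), (27.979053497314453, 12.039471626281738), 42.709388732910156) (355, 339, 28, 22)
```

The handle is at its stop: 10.6 N reaction and no further motion. I'll back off and check that it stays.

>>> {"fn": "drive_tool", "kwargs": {
  "plan": [0,0,-0.01,0,0,0,-0.035,0,0,0,-0.07,0,0,0,-0.1,0,0,0,-0.13,0]
}}

```text
time: 24.57
eef_pos: [0.5531, -0.3191, 0.2156]
ee_rot: [0.0, 0.473, 0.881, -0.0]
contact_force: [0.6, -0.9, 0.7]
gripper_width: 0.005
```

>>> {"fn": "drive_tool", "kwargs": {
  "plan": [-0.03,0,-0.02,0,-0.06,0,-0.04,0,-0.06,0,-0.04,0,-0.06,0,-0.04,0]
}}

```text
time: 24.9
eef_pos: [0.5872, -0.3707, 0.2554]
ee_rot: [0.002, 0.473, 0.881, -0.0]
contact_force: [-0.6, -0.2, -0.8]
gripper_width: 0.006
```

```bash
python3 -c "
from m import *
go(fr(BOX,BY,.2025,0,.109),BY)
s=capture('side')[:,:,::-1].copy();cv2.imwrite('pics/s20.png',s)
g=blob(s,(0,150,80),(8,255,255),(320,280,80,100));print(cv2.minAreaRect(g),cv2.boundingRect(g))
a=cv2.imread('pics/side0.png');d=cv2.absdiff(a,s).max(2)
for n,r in dict(cup=(378,210,35,40),bottle=(368,140,28,60),card=(230,365,40,85),tape=(368,195,35,25),bags=(268,170,60,28),melon=(330,372,150,100)).items():
    x,y,w,h=r;print(n,(d[y:y+h,x:x+w]>60).mean().round(3))
g=cv2.convexHull(blob(s,(60,60,30),(95,255,200),(262,262,90,85)));print(cv2.approxPolyDP(g,2,True)[:,0].tolist())
h=cv2.cvtColor(s,cv2.COLOR_BGR2HSV)
for y in range(262,326,2): print(y,''.join('R' if (h[y,x,0]<8 and h[y,x,1]>150 and h[y,x,2]>60) else '#' if h[y,x,2]<60 else 'g' if h[y,x,1]<60 else 'G' if 60<h[y,x,0]<95 else '.' for x in range(262,352)))"
```

```text
t 24.9 pos [ 0.5872 -0.3707  0.2554] yaw -56.52266091943111 F [-0.6049 -0.2492 -0.822 ] w 0.00559537342195052
shift [ 0.0625 -0.0006  0.1462] twist -0.12266091943111235
((367.2265319824219, 345.80389404296875), (34.2658576965332, 12.338682174682617), 41.987213134765625) (352, 332, 31, 29)
cup 0.993
bottle 0.301
card 0.61
tape 0.728
bags 0.0
melon 0.085
[[296, 278], [323, 306], [313, 335], [300, 343], [272, 313], [269, 293], [277, 286]]
262 ................................................................................###g#g#ggg
264 .....................................gg...........................................###gg##g
266 .................................gggggggg..........................................######g
268 .............................gggggggggggggg........................................g######
270 .........................gggggggggggggggggg.......GGG..............................ggggg##
272 .....................ggggggggggggggggggggggg.gGGGGGGGGG............................##gg###
274 ................ggggggggggggggggggggggggggGGGGGGGGGGGGGGGG..........................##
[... 1679 characters left out ...]
GGGGGGGggggggggggggggggggggggg.....
312 ..........GGGGGGGGGGGGGGGGGGGGGGGGGGGGGGGGGGGGGGGGGGGGGGGGGg..gggggggggggggggg...gggggg...
314 ..........gGGGGGGGGGGGGGGGGGGGGGGGGGGGGGGGGGGGGGGGGGGGGgg.....ggggggggggggg..ggggggggggggg
316 ............GGGGGGGGGGGGGGGGGGGGGGGGGGGGGGGGGGGGGGGGg.........gggggggggggggggggggggggggggg
318 .............gGGGGGGGGGGGGGGGGGGGGGGG...GGGGGGGGGGGGg......ggggggggggggggggggggggggggggggg
320 ...............gGGGGGGGGGGGGGGGGGGGGGGGGGGGGGGGGGGGGg......ggggggggggggggggggggggggggggggg
322 .................gGGGGGGGGGGGGGGGGGGGGGGGGGGGGGGGGGGg........ggggggggggggggggggggggggggggg
324 ...................gGGGGGGGGGGGGGGGGGGGGGGGGGGGGGGGGg...........gggggggggggggggggggggggggg
```

```bash
python3 -c "
from m import *
a=cv2.imread('pics/top0.png');s=capture('top')[:,:,::-1].copy();d=cv2.absdiff(a,s).max(2)
for n,r in dict(cup=(250,155,32,35),bottle=(160,148,40,40),card=(430,290,48,28),tape=(202,155,38,36),bags=(122,235,45,65),melon=(455,170,90,88)).items():
    x,y,w,h=r;print(n,(d[y:y+h,x:x+w]>60).mean().round(3))
b=capture('side')[:,:,::-1].copy();g=blob(b,(0,150,80),(8,255,255),(320,280,80,100));print(cv2.minAreaRect(g),cv2.boundingRect(g))
finish_job()"
```

```text
cup 0.0
bottle 0.0
card 0.581
tape 0.0
bags 0.0
melon 0.774
((367.1330261230469, 345.889892578125), (34.13972854614258, 12.507905960083008), 43.2642936706543) (352, 332, 31, 29)
the job is handed in; nothing more can be done
```

The cover is on the green box and the clamp is locked over it. I handed the job in at about 25 s. I never touched the price holder or melon knowingly, but my last image check could not confirm that they stayed put.

- **Cover:** On the first try the grip was too weak; a 20 mm shake I made to tilt the cover shook it loose, but it landed upright. I gripped it again at 10 N and pressed its rear edge on the slot roof, which tilted it about 17°, lip down. I then slid the lip into the slot, swung the cover flat and let go with the clamp still open. Its corners were within about 1 px of the predicted home position.
- **Clamp:** I pushed the handle over with closed fingers. The push force rose to about 11 N, fell to zero past the dead point, then rose to 10.6 N at the stop. After I backed off, the handle stayed level (43° in the side image, as predicted for level) and the pad arm lay on the cover. I did not measure the pad force or the exact handle angle.
- **Fingertips:** When closed, they reached about 15 mm less far ahead than the stated 19 mm. I therefore judged the push by force and image rather than by the planned height.
- **Other things on the stall:** The final top view showed the cup, bottle, tape and bags unchanged. It differed around the price holder (0.58 of pixels) and the melon (0.77). The side view differed by 0.61 and only 0.085 there. I think the arm or its shadow covered them.

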